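Shut and lock off a washroom stopcock

ROBOT

A 7-joint arm with a two-finger parallel gripper is mounted at the origin on the work surface. World frame = base frame: x ahead of the robot, y to its left, z up, the work surface at z = 0. Lengths are in mm, angles in rad, forces in N, time in s.
With the tool pointing down it reaches from about 425 to 950 mm from the base axis. Payload 4.7 kg.
Tool frame: the origin (TCP) lies between the finger pads; the fingertips stand 8 mm ahead of it and the grasp point (between the pads) lies 11 mm behind it; z points along the fingers, y is the direction in which the jaws open and shut (so a half turn about z gives the same grasp; the last joint's range is limited). The gripper opens to 85 mm and grips with 20 to 120 N. Pads are 22 mm wide; open, the fingers measure 114 mm over their backs; the gripper's body (76 mm by 85 mm) begins 54 mm behind the grasp point. The pads swing forward as they close: fully open they stand 13 mm farther back than shut.
Start: joints at [1.098, 0.469, -0.049, 1.532, 0.024, 1.141, -0.082], TCP at [289.874, -609.607, 239.335] pointing down, gripper open.
Joint ranges: [-2.59, 2.59], [-0.33, 1.99], [-1.39, 1.29], [0.1, 2.45], [-1.04, 4.18], [0.21, 1.99], [-2.66, 2.66]. Speed limits (rad/s): [2.57, 2.57, 3.14, 3.14, 3.14, 3.14, 3.14].

INTERFACE

Orientations are given as a rotation vector (axis times angle).
In Python, from rig import env gives the robot as it stands.
- The arm moves only by the tool servo_tool, never from a script. Its argument "motion" is a list that holds one entry, the list of rows, each a list of 7 numbers: the turn, a rotation vector about the tool's x, y, z in units of 6 degrees (1.0 is 6 degrees), then the shift along the tool's x, y, z in mm, then the finger opening in mm, from 0 to 85.4. A call has 1 to 10 rows; each row is the pose to reach, as a shift and turn from the pose commanded when the call began, along the tool's axes at that moment; what a row does not reach only later rows make up. A row lasts 1/10 s, in which the tool goes at most 50 mm and 8.59 degrees, less where a joint would pass 70% of its speed; a pose out of reach is approached as far as the arm can. A call with a gripper value outside its range is refused whole. The fingers move at their own pace and stop on an object; "force" is the grip in N (left out, the last holds). Time passes only in rows, so rows that repeat a pose let the fingers close. It gives the time, the measured TCP pose, the force and the opening at its end, in the units of the state.
- env.get_state(): the state, without advancing time (a new reading comes with each control period).
- env.capture(name): name is "side" or "top"; returns a dict with "frame" (384x512x3 uint8, red, green, blue), "K" (3x3 intrinsics, pixels), "cam_to_world" (4x4, takes a point from camera to world coordinates). Camera axes: x right, y up, looking along -z (the intrinsics and any distortion apply to the point x, -y, -z); pixel columns grow to the right and rows downward; lengths in mm; the calibration is good to about 2 mm. A picture is of the moment at which its call begins. There is no depth.
- env.close_job(): hands the job in, once; it reports no verdict.
The state is a dict: "clock": time; "joint_positions": joint angles; "qvel": joint speeds; "joint_efforts": joint torques, N m; "tcp_pos": TCP position; "orientation": TCP orientation; "ft_force": force on the tool from outside, world axes, zero at the start; "torque": the same for the moment, N m; "gripper_width": finger opening in mm.
Only numpy, scipy, OpenCV 4.12 (cv2) and the standard library are available. Lean on these libraries where they do the work, as an engineer would, in place of code of your own. Each camera call takes 0.05 s, during which the arm holds its last target. There are 200 camera calls.

TASK

Take the basin tap out of service: push the stopcock's red lever clockwise through its quarter turn until it bears on the screw of its steel stop post, and press its outer half firmly there, with about 16 N, for a second; push with the fingers, do not grip the lever, and never load the stopcock or its stop arm with more than 20 N. Then set the yellow lock cap fully home, upright, over the lever's pin and the stop post together, so that the lever stays shut, and let go. Leave the soap dish, pump bottle and tub where they stand.

Things in the scene. Friction and masses are not known exactly. Their poses are not given: they have to be found in the camera images.
- stopcock: Brass stopcock in a 200 mm loop of 22 mm steel pipe, fixed to the counter. Origin on the counter under the stem (the lever's upright axis); y along the pipe, z up. Pipe top 41 mm, brass body top 46 mm above the counter.
- lever (a joint): Red lever's angle about the stem (rad): 0 = open, along the pipe, pointing to the stopcock's -y; grows clockwise from above; at pi/2 it points to the stopcock's -x. Starts at 0 to 0.35. The rigid stop ends its travel between 1.4 and 1.82, differently each time: feel for it. Dry friction about 0.4 N m (6 N of push 68 mm from the stem); the lever stays where it is left.
- lever_pin (a point): Centre of the top of the lever's steel pin, 100 mm from the stem, 115 mm above the counter. Pin 12 mm in diameter, 30 mm tall above the blade. Blade: red flat bar 20 mm wide, 12 mm thick (73 to 85 mm above the counter), reaching 112 mm from the stem; hub 32 mm in diameter. Axes: -y from stem to pin, z up.
- stop: Dark steel stop arm with post and screw, fixed at the stopcock at an angle that differs each time. Origin on the counter under the stem; z up; -x is the lever's direction when it meets the screw at its longest (10 mm); with a shorter screw the lever goes up to 0.08 rad farther clockwise. The arm is a cranked flat bar, top 52 mm above the counter, that the lever's blade passes over.
- post_top (a point): Centre of the top of the steel stop post: 12 mm in diameter, top 115 mm above the counter; 100 mm along the stop's -x and 26 mm to its +y. An 8 mm brass screw at blade height projects from its side towards the lever by 2 to 10 mm (not measured, differs each time); the blade stops on its tip, pin and post then stand 18 to 26 mm apart between centres, tops level.
- cap_center (a point): Centre of the loose yellow plastic lock cap (about 80 g), 31 mm above its underside. Upright block 54 (its x) x 28 (y) x 62 mm high; the upper 32 mm is a grip 46 x 24. Pocket in its underside 44 (x) x 18 (y), 22 mm deep. Fully home, the pocket's ceiling rests on pin and post: this point is 124 mm above the counter, midway between them, cap's x (either way) along the line pin to post.
- soap_dish: Bystander: pink soap dish with a bar of soap, 90 x 65 x 40 mm, loose. Origin at the centre of its underside.
- pump_bottle: Bystander: turquoise pump soap bottle, 64 mm in diameter, 171 mm high, loose. Origin at the centre of its underside.
- tub: Bystander: clear plastic tub, 110 mm across the rim, 110 mm high, loose. Origin at the centre of its underside.
There are look-alikes about, which are no part of the job. Of the things shaped like the part that bears cap_center, the yellow one is meant.

How it is judged:
By the outcome, as a careful person would: the job done as asked, in the order asked, and still so for the second after the job is handed in, with the robot touching nothing.
It also fails if it takes over 72 s, if anything falls off the work surface, if the arm or the gripper's body presses on something with over 40 N, if the wrist force passes 120 N, or if a joint passes its speed limit or range.

## Working session

There is one attempt and no reset: what is moved stays moved. The work goes in short steps, Python scripts to look and compute and a tool call to move; the robot and the scene stay as the last step left them, time stands still between calls to the robot, and variables do not carry over. Pictures are saved under pics/ and viewed, about 8 in all and at most 12, crops included, and the job is handed in when it is done.

Besides the shell and the picture viewer there is one more tool, called after ">>>" by a JSON object that holds its "name" and its "arguments", one argument or row to a line. servo_tool: Moves the arm, as the interface text tells. Its arguments: {"type":"object","properties":{"motion":{"type":"array"},"force":{"type":"number"}},"required":["motion"]}

```bash
mkdir -p pics; ls
cat > h.py <<'E'
import numpy as np, cv2
from rig import env
from scipy.spatial.transform import Rotation as R
def snap(n):
    c=env.capture(n); return c
def proj(c,P):
    T=np.linalg.inv(c["cam_to_world"]); p=T[:3,:3]@np.array(P,float)+T[:3,3]; p=p*[1,-1,-1]
    q=np.array(c["K"])@p; return q[:2]/q[2]
def ray(c,u,v):
    d=np.linalg.inv(c["K"])@[u,v,1]; d=d*[1,-1,-1]; T=np.array(c["cam_to_world"]); return T[:3,3],T[:3,:3]@d
def atz(c,u,v,z):
    o,d=ray(c,u,v); return o+d*(z-o[2])/d[2]
def save(c,f,box=None,s=1):
    im=c["frame"][:,:,::-1]
    if box: im=im[box[1]:box[3],box[0]:box[2]]
    cv2.imwrite("pics/"+f,cv2.resize(im,None,fx=s,fy=s,interpolation=cv2.INTER_CUBIC))
E
python3 - <<'E'
from h import *
import pickle
s=env.get_state();print({k:np.round(v,3) for k,v in s.items()})
a=snap("side");b=snap("top")
pickle.dump((a,b),open("c0.pkl","wb"))
print([k for k in a],np.round(a["cam_to_world"],2).tolist(),np.round(b["cam_to_world"],2).tolist(),a["K"],b["K"])
im=np.vstack([a["frame"],b["frame"]])[:,:,::-1]
cv2.imwrite("pics/side0.png",cv2.resize(a["frame"][:,:,::-1],(800,600)));cv2.imwrite("pics/top0.png",cv2.resize(b["frame"][:,:,::-1],(800,600)))
E
```

```text
pics
{'clock': np.float64(0.0), 'joint_positions': array([ 1.098,  0.469, -0.049,  1.534,  0.024,  1.141, -0.082]), 'qvel': array([ 0.   , -0.001,  0.   ,  0.   , -0.001, -0.   , -0.   ]), 'joint_efforts': array([-0.0000e+00, -5.1031e+01, -4.7000e-02, -2.3771e+01,  1.1000e-02,
        8.0000e-03,  0.0000e+00]), 'tcp_pos': array([ 289.574, -609.098,  238.23 ]), 'orientation': array([-3.063e+00, -6.910e-01,  1.000e-03]), 'ft_force': array([ 0.69 ,  0.465, -0.226]), 'torque': array([-0.005, -0.028, -0.012]), 'gripper_width': np.float64(85.631)}
['frame', 'K', 'cam_to_world'] [[-0.88, 0.27, -0.38, 78.15], [-0.47, -0.52, 0.72, 864.29], [-0.0, 0.81, 0.59, 829.47], [0.0, 0.0, 0.0, 1.0]] [[-0.0, 0.98, -0.18, 334.01], [-1.0, -0.0, -0.01, -50.22], [-0.01, 0.18, 0.98, 1403.74], [0.0, 0.0, 0.0, 1.0]] [[485.86870303   0.         254.7995006 ]
 [  0.         485.86870303 190.09963864]
 [  0.           0.           1.        ]] [[468.88361007   0.         254.16133323]
 [  0.         468.88361007 191.02104774]
 [  0.           0.           1.        ]]
```

View pics/side0.png

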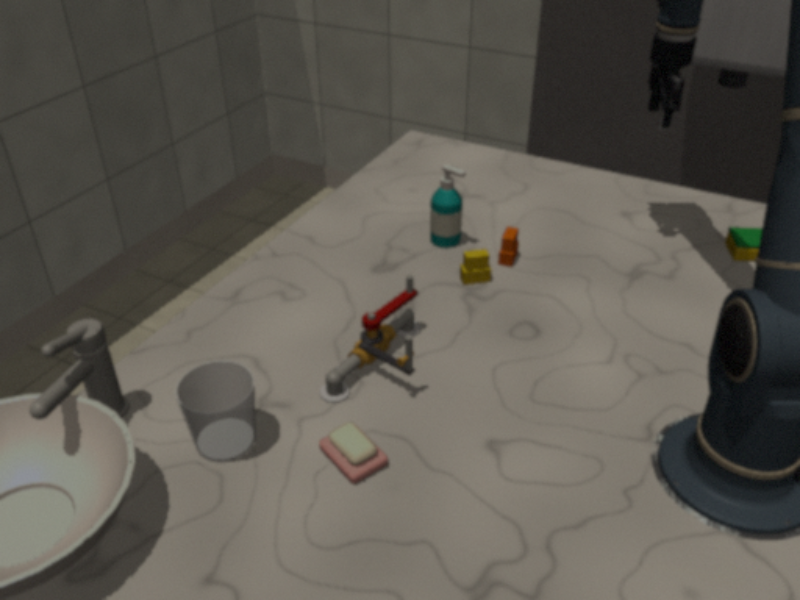

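View pics/top0.png

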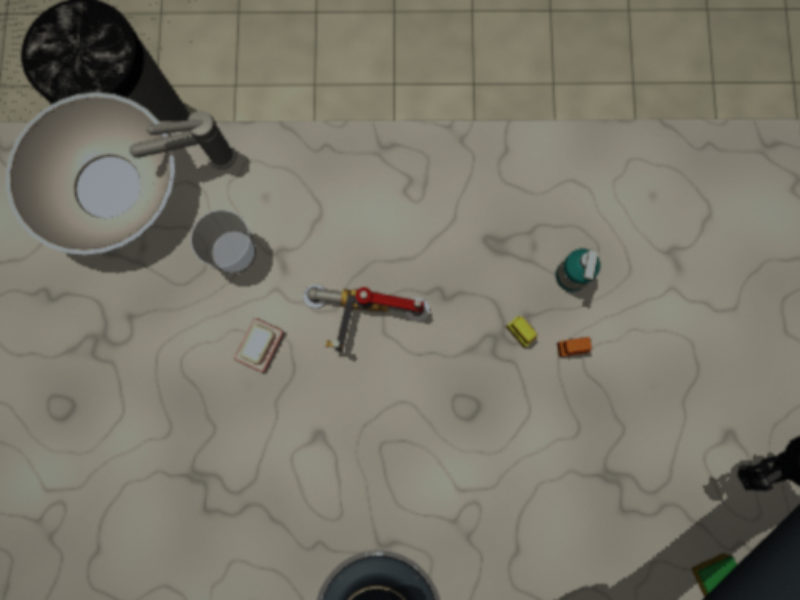

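The candidates for the cap are yellow at side (475,265) / top (521,332), orange at side (508,245) / top (575,347), and a green and yellow sponge-like block at side (747,242). The yellow block at (475,265) fits in colour and shape. I'll confirm it in enlarged crops.

Run:
```python
from h import *
import pickle
a,b=pickle.load(open("c0.pkl","rb"))
def crop(c,x,y,w,h,s): return cv2.resize(c["frame"][y:y+h,x:x+w,::-1],None,fx=s,fy=s,interpolation=cv2.INTER_CUBIC)
# top valve, side valve ; top caps, side caps
im=np.vstack([np.hstack([crop(b,190,170,100,75,4),crop(a,200,170,100,75,4)]),np.hstack([crop(b,310,180,100,75,4),crop(a,270,130,100,75,4)])])
cv2.imwrite("pics/crop1.png",im)
```

```text
(no output)
```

View pics/crop1.png

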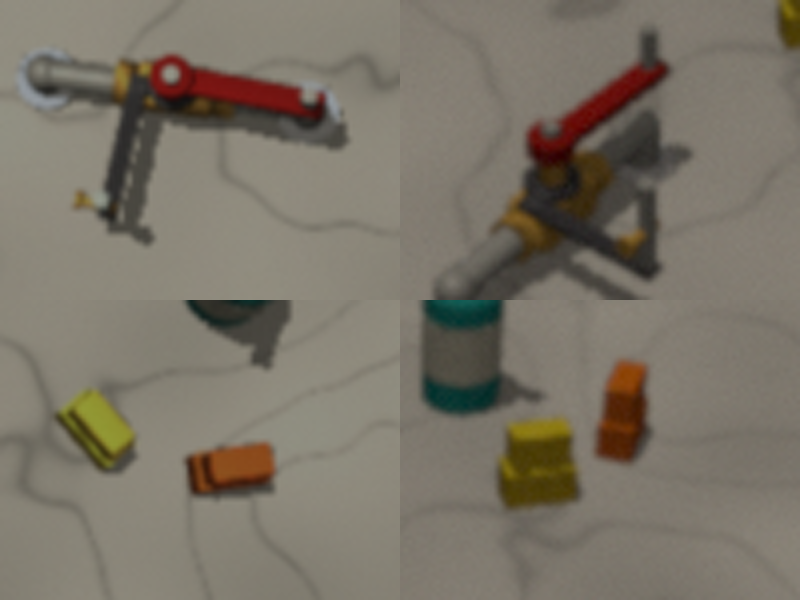

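The top-left crop shows the hub at (171,73), the pin top at (312,96) and the post top at (103,203), with the screw head to its left. In the side crop the pin top is at (648,32) and the post top at (645,190). The yellow stepped block is confirmed as the cap; it stands upright, and the orange one is the look-alike.

```bash
cat >> h.py <<'E'
from scipy.optimize import minimize
def boxes(x,y,yaw,z0=0):
    M=R.from_euler('z',yaw).as_matrix(); out=[]
    for w,d,a,b in((54,28,0,30),(46,24,30,62)):
        P=[[sx*w/2,sy*d/2,z] for sx in(-1,1) for sy in(-1,1) for z in(a,b)]
        out.append((M@np.array(P).T).T+[x,y,z0])
    return out
def sil(c,p,z0,S=4):
    m=np.zeros((384*S,512*S),np.uint8)
    for B in boxes(*p,z0):
        q=np.array([proj(c,P) for P in B]); h=cv2.convexHull(((q+.5)*S).astype(np.float32)).astype(np.int32)
        cv2.fillConvexPoly(m,h,255)
    return cv2.resize(m,(512,384),interpolation=cv2.INTER_AREA)/255.
def ymask(c):
    h=cv2.cvtColor(c["frame"],cv2.COLOR_RGB2HSV).astype(int)
    return ((h[:,:,0]>23)&(h[:,:,0]<33)&(h[:,:,1]>140)&(h[:,:,2]>40)).astype(np.uint8)
def tri(*r):
    A=0;b=0
    for o,d in r:
        d=d/np.linalg.norm(d);P=np.eye(3)-np.outer(d,d);A=A+P;b=b+P@o
    return np.linalg.solve(A,b)
def fitcap(cams,p0,z0):
    ms=[]
    for c in cams:
        n,l,st,ce=cv2.connectedComponentsWithStats(ymask(c)); q=proj(c,[p0[0],p0[1],z0+31])
        k=1+np.argmin(np.linalg.norm(ce[1:]-q,axis=1)); k=min(range(1,n),key=lambda i:np.linalg.norm(ce[i]-q)-(st[i,4]>60)*100); ms.append((l==k)*1.); print("comp",st[k],q)
    f=lambda p:sum(np.abs(sil(c,p,z0)-m).sum()/m.sum() for c,m in zip(cams,ms))
    best=None
    for y in ([p0[2]] if len(p0)>2 else np.arange(0,np.pi,np.pi/8)):
        r=minimize(f,[p0[0],p0[1],y],method='Nelder-Mead',options=dict(initial_simplex=[[p0[0],p0[1],y],[p0[0]+8,p0[1],y],[p0[0],p0[1]+8,y],[p0[0],p0[1],y+.25]],maxfev=150))
        if best is None or r.fun<best.fun:best=r
    return best.x,best.fun
E
python3 - <<'E'
from h import *
import pickle
a,b=pickle.load(open("c0.pkl","rb"))
pc=lambda u,v,x0,y0:(x0+(u+.5)/4-.5,y0+(v+.5)/4-.5)
hub=pc(171,73,190,170);pin=pc(312,96,190,170);post=pc(103,203,190,170)
pinS=pc(248,32,200,170);postS=pc(245,190,200,170);hubS=pc(148,130,200,170)
for n,t,s in(("hub",hub,hubS),("pin",pin,pinS),("post",post,postS)):
    print(n,"top@115",np.round(atz(b,*t,115),1),"@92",np.round(atz(b,*t,92),1),"side@115",np.round(atz(a,*s,115),1),"tri",np.round(tri(ray(a,*s),ray(b,*t)),1))
cap=atz(b,*pc(97,125,310,180),50)
print(cap, fitcap([a,b],cap[:2],0),fitcap([a],cap[:2],0),fitcap([b],cap[:2],0))
E
```

```text
hub top@115 [572.3  23.6 115. ] @92 [576.6  25.   92. ] side@115 [560.   55.5 115. ] tri [577.6  25.3  88.4]
pin top@115 [555.7 -74.8 115. ] @92 [559.7 -75.3  92. ] side@115 [554.4 -66.4 115. ] tri [557.6 -74.6 108.8]
post top@115 [481.1  70.  115. ] @92 [483.7  72.1  92. ] side@115 [481.2  79.6 115. ] tri [483.6  71.3 107.8]
comp [295 160  19  21 223] [304.23027396 170.37510318]
comp [325 203  18  19 192] [332.86135598 211.73533767]
comp [295 160  19  21 223] [304.23027396 170.37510318]
comp [325 203  18  19 192] [332.86135598 211.73533767]
[ 515.49408766 -268.19063794   50.        ] (array([ 517.07253244, -271.86460773,    3.59713954]), np.float64(1.0756268501421495)) (array([ 522.10379977, -282.63980446,    1.51256803]), np.float64(0.7026817902048711)) (array([ 516.06499338, -271.26754885,    0.75242813]), np.float64(0.24375))
```

Run:
```python
from h import *
import pickle
a,b=pickle.load(open("c0.pkl","rb"))
print(a["K"].shape, {k:np.shape(v) for k,v in a.items()}, [x for x in dir(env) if x[0]!='_'])
out=[]
p=[516,-271,.752]
for c,x,y in((a,270,130),(b,310,180),(a,200,170),(b,190,170)):
    S=4
    im=cv2.resize(c["frame"][y:y+75,x:x+100,::-1],None,fx=S,fy=S,interpolation=cv2.INTER_CUBIC)
    T=lambda P:tuple(int(t) for t in ((proj(c,P)+.5-[x,y])*S))
    for B in boxes(*p):
        for i in range(8):
            for j in range(i):
                if bin(i^j).count('1')==1: cv2.line(im,T(B[i]),T(B[j]),(255,0,255),1)
    for P in((555.7,-74.8,115),(481.1,70,115),(577,25,92),(481.1,70,46),(555.7,-74.8,85)): cv2.circle(im,T(P),3,(255,255,0),1)
    out.append(im)
cv2.imwrite("pics/ov.png",np.vstack([np.hstack(out[:2]),np.hstack(out[2:])]))
m=ymask(a)[155:190,290:320]; print(m.sum())
print(proj(a,[289.6,-609,238]),proj(b,[289.6,-609,238]))
```

```text
(3, 3) {'frame': (384, 512, 3), 'K': (3, 3), 'cam_to_world': (4, 4)} ['IKError', 'capture', 'close_job', 'get_state']
223
[420.50730937  77.78835952] [490.06612294 292.78828772]
```

View pics/ov.png

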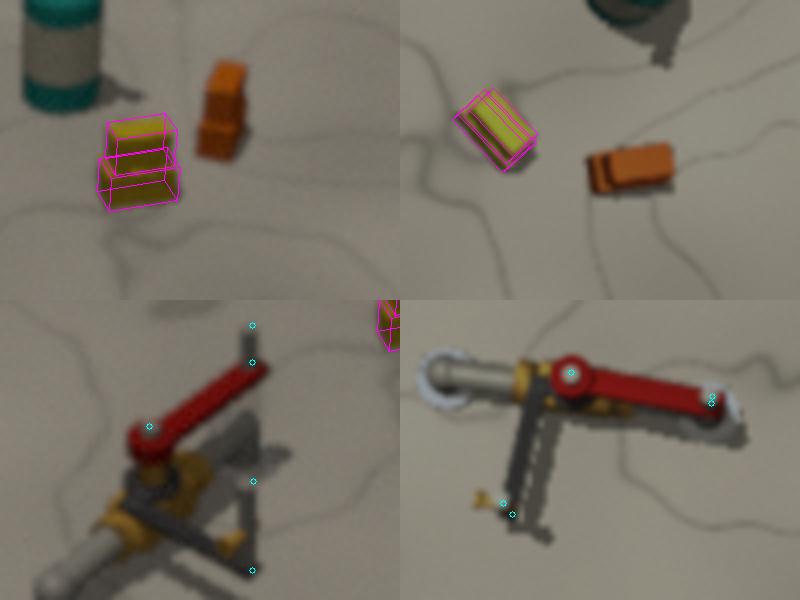

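The overlay shows the cap model sitting on the yellow block in both views. The side camera is about 1 px off around the pin. I'll push the lever first, then re-measure everything with the lever shut.

```bash
cat >> h.py <<'E'
def go(pts,w,n=1):
    """pts: list of (x,y,z,psi_deg) world targets, tool down; prints rows from the measured pose"""
    s=env.get_state(); r0=R.from_rotvec(s["orientation"]); p0=np.array(s["tcp_pos"])
    print("t",round(float(s["clock"]),2),"tcp",np.round(p0,1),"psi",round(float(np.degrees(np.arctan2(*r0.as_matrix()[[1,0],0]))),2),"F",np.round(s["ft_force"],1))
    for x,y,z,ps in pts:
        rt=R.from_euler('z',ps,degrees=True)*R.from_euler('x',180,degrees=True)
        dr=np.degrees((r0.inv()*rt).as_rotvec())/6; dp=r0.inv().apply(np.array([x,y,z])-p0)
        print([float(round(v,2)) for v in dr]+[float(round(v,1)) for v in dp]+[w])
E
python3 - <<'E'
from h import *
go([(597,-58,240,-10.7)],0)
E
```

```text
t 0.1 tcp [ 289.7 -609.1  238.4] psi 25.43 F [-0.6 -0.1 -0.3]
[-0.02, 0.01, 6.02, 514.2, -365.8, -1.0, 0]
```

>>> {"name": "servo_tool", "arguments": {
  "motion": [
    [[0,0,6,514,-366,-1,0],[0,0,6,514,-366,-1,0],[0,0,6,514,-366,-1,0],[0,0,6,514,-366,-1,0],[0,0,6,514,-366,-1,0],[0,0,6,514,-366,-1,0],[0,0,6,514,-366,-1,0],[0,0,6,514,-366,-1,0],[0,0,6,514,-366,-1,0],[0,0,6,514,-366,-1,0]]
  ]
}}

```text
clock: 1.1
tcp_pos: [532.6, -172.8, 240.0]
orientation: [3.128, -0.29, -0.0]
ft_force: [1.5, -0.4, 0.4]
gripper_width: 0.0
```

Run:
```python
from h import *
go([(597,-58,240,-10.7)],0)
```

```text
t 1.1 tcp [ 532.6 -172.8  240. ] psi -10.58 F [ 1.5 -0.4  0.4]
[0.0, 0.0, 0.02, 42.2, -124.6, -0.1, 0]
```

>>> {"name": "servo_tool", "arguments": {
  "motion": [
    [[0,0,0,42,-125,0,0],[0,0,0,42,-125,0,0],[0,0,0,42,-125,0,0],[0,0,0,42,-125,50,0],[0,0,0,42,-125,100,0],[0,0,0,42,-125,140,0],[0,0,0,42,-125,158,0],[0,0,0,42,-125,158,0]]
  ]
}}

```text
clock: 1.9
tcp_pos: [593.6, -59.3, 78.5]
orientation: [3.128, -0.289, -0.012]
ft_force: [0.3, 0.4, -0.3]
gripper_width: -0.1
```

Run:
```python
from h import *
st=np.array([576.5,25.])
# arc: lever angle th (world deg), contact at r=80, finger half 11/15 + blade 10
pts=[]
s=env.get_state();p0=np.array(s["tcp_pos"])
for th in range(-106,-186,-8):
    t=np.radians(th); d=np.array([np.cos(t),np.sin(t)]); n=np.array([-d[1],d[0]]) # ccw side
    psi=np.radians(-10.7); ax=np.array([np.cos(psi),np.sin(psi)]); ay=np.array([ax[1],-ax[0]])
    h=11*abs(n@ax)+13*abs(n@ay)
    q=st+80*d+n*(10+h); pts.append((*q,80,-10.7))
go(pts,0)
a=env.capture("side");b=env.capture("top")
f=lambda c,x,y:cv2.resize(c["frame"][y:y+75,x:x+100,::-1],None,fx=4,fy=4,interpolation=cv2.INTER_CUBIC)
cv2.imwrite("pics/p1.png",np.hstack([f(b,190,160),f(a,200,150)]))
```

```text
t 1.9 tcp [593.6 -59.3  78.5] psi -10.56 F [ 0.3  0.4 -0.3]
[0.01, 0.07, 0.02, -17.8, 2.0, -1.4, 0]
[0.01, 0.07, 0.02, -27.9, 3.6, -1.3, 0]
[0.01, 0.07, 0.02, -38.3, 3.8, -1.2, 0]
[0.01, 0.07, 0.02, -49.0, 2.7, -1.1, 0]
[0.01, 0.07, 0.02, -59.8, -0.0, -1.0, 0]
[0.01, 0.07, 0.02, -70.4, -4.4, -1.0, 0]
[0.01, 0.07, 0.02, -80.5, -10.4, -0.9, 0]
[0.01, 0.07, 0.02, -89.8, -18.1, -0.8, 0]
[0.01, 0.07, 0.02, -98.1, -27.3, -0.8, 0]
[0.01, 0.07, 0.02, -104.9, -37.9, -0.7, 0]
```

View pics/p1.png

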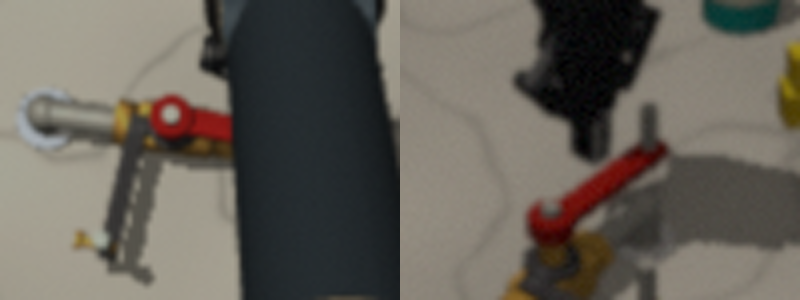

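The top view shows the lever still open, with the arm above it. In the side view the shut fingers, tip at (590,155), are behind the lever at mid-blade. I'll start the push slowly.

>>> {"name": "servo_tool", "arguments": {
  "motion": [
    [[0,0,0,-3,0,-1,0],[0,0,0,-6,1,-1,0],[0,0,0,-9,1,-1,0],[0,0,0,-12,2,-1,0],[0,0,0,-15,2,-1,0],[0,0,0,-18,2,-1,0],[0,0,0,-22,3,-1,0],[0,0,0,-27,4,-1,0],[0,0,0,-32,4,-1,0],[0,0,0,-38,4,-1,0]]
  ]
}}

```text
clock: 3.0
tcp_pos: [561.4, -55.9, 84.0]
orientation: [-3.127, 0.289, -0.012]
ft_force: [5.9, 1.1, -1.0]
gripper_width: 0.2
```

```bash
cat > arc.py <<'E'
from h import *
import sys
st=np.array([576.5,25.]);pts=[]
a0,step,r,h0=map(float,sys.argv[1:5])
for th in a0-step*np.arange(10):
    t=np.radians(th); d=np.array([np.cos(t),np.sin(t)]); n=np.array([-d[1],d[0]])
    psi=np.radians(-10.7); ax=np.array([np.cos(psi),np.sin(psi)]); ay=np.array([ax[1],-ax[0]])
    h=11*abs(n@ax)+h0*abs(n@ay)
    q=st+r*d+n*(10+h); pts.append((*q,79,-10.7)); print(th,end=' ')
go(pts,0)
E
python3 arc.py -122 6 80 13
```

```text
-122.0 -128.0 -134.0 -140.0 -146.0 -152.0 -158.0 -164.0 -170.0 -176.0 t 3.0 tcp [561.4 -55.9  84. ] psi -10.57 F [ 5.9  1.1 -1. ]
[-0.02, -0.07, 0.02, -6.0, 1.3, 5.0, 0]
[-0.02, -0.07, 0.02, -14.0, 0.6, 4.9, 0]
[-0.02, -0.07, 0.02, -22.1, -1.0, 4.9, 0]
[-0.02, -0.07, 0.02, -30.2, -3.5, 4.8, 0]
[-0.02, -0.07, 0.02, -38.1, -6.9, 4.7, 0]
[-0.02, -0.07, 0.02, -45.7, -11.3, 4.7, 0]
[-0.02, -0.07, 0.02, -52.9, -16.6, 4.7, 0]
[-0.02, -0.07, 0.02, -59.7, -22.8, 4.6, 0]
[-0.02, -0.07, 0.02, -65.7, -29.8, 4.6, 0]
[-0.02, -0.07, 0.02, -71.0, -37.6, 4.6, 0]
```

>>> {"name": "servo_tool", "arguments": {
  "motion": [
    [[0,0,0,-4,0,1,0],[0,0,0,-10,0,2,0],[0,0,0,-17,-1,3,0],[0,0,0,-24,-3,4,0],[0,0,0,-31,-6,4,0],[0,0,0,-38,-10,4,0],[0,0,0,-45,-15,4,0],[0,0,0,-51,-20,4,0],[0,0,0,-57,-26,4,0],[0,0,0,-57,-26,4,0]]
  ]
}}

```text
clock: 4.0
tcp_pos: [508.9, -20.7, 80.3]
orientation: [3.128, -0.289, 0.007]
ft_force: [3.0, -2.2, 1.6]
gripper_width: -0.2
```

```bash
python3 arc.py -170 2.5 80 13; python3 -c "
from h import *
b=env.capture('top');a=env.capture('side')
f=lambda c,x,y:cv2.resize(c['frame'][y:y+75,x:x+100,::-1],None,fx=4,fy=4,interpolation=cv2.INTER_CUBIC)
cv2.imwrite('pics/p2.png',np.hstack([f(b,190,160),f(a,200,150)]))"
```

```text
-170.0 -172.5 -175.0 -177.5 -180.0 -182.5 -185.0 -187.5 -190.0 -192.5 t 4.0 tcp [508.9 -20.7  80.3] psi -10.55 F [ 3.  -2.2  1.6]
[-0.0, -0.05, 0.02, -7.7, -4.8, 1.2, 0]
[-0.0, -0.05, 0.02, -10.0, -8.0, 1.2, 0]
[-0.0, -0.05, 0.02, -12.1, -11.3, 1.2, 0]
[-0.0, -0.05, 0.02, -14.2, -14.7, 1.2, 0]
[-0.0, -0.05, 0.02, -16.0, -18.3, 1.2, 0]
[-0.0, -0.05, 0.02, -17.7, -21.9, 1.2, 0]
[-0.0, -0.05, 0.02, -19.2, -25.7, 1.2, 0]
[-0.0, -0.05, 0.02, -20.5, -29.5, 1.2, 0]
[-0.0, -0.05, 0.02, -21.7, -33.4, 1.2, 0]
[-0.0, -0.05, 0.02, -22.7, -36.7, 1.2, 0]
```

View pics/p2.png

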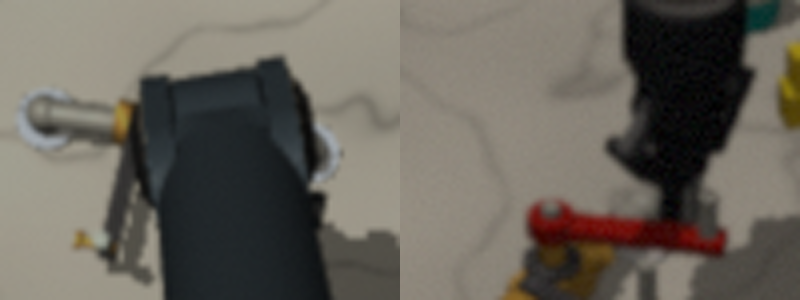

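The side view shows the lever well round, with the fingers at the outer half near the pin, (670,205). The push continues.

>>> {"name": "servo_tool", "arguments": {
  "motion": [
    [[0,0,0,-2,-1,0,0],[0,0,0,-4,-2.5,0,0],[0,0,0,-6,-4,1,0],[0,0,0,-8,-6,1,0],[0,0,0,-10,-8,1,0],[0,0,0,-12,-11,1,0],[0,0,0,-14,-13.5,1,0],[0,0,0,-15,-16,1,0],[0,0,0,-16,-17,1,0],[0,0,0,-16,-18,1,0]]
  ]
}}

```text
clock: 5.1
tcp_pos: [494.7, -1.1, 78.0]
orientation: [3.127, -0.291, 0.0]
ft_force: [2.2, -4.3, 2.1]
gripper_width: 0.1
```

```bash
python3 arc.py -182 2.5 80 13
```

```text
-182.0 -184.5 -187.0 -189.5 -192.0 -194.5 -197.0 -199.5 -202.0 -204.5 t 5.1 tcp [494.7  -1.1  78. ] psi -10.64 F [ 2.2 -4.3  2.1]
[0.01, -0.0, 0.01, 0.2, -4.5, -1.0, 0]
[0.01, -0.0, 0.01, -1.4, -8.2, -1.0, 0]
[0.01, -0.0, 0.01, -2.8, -12.1, -1.0, 0]
[0.01, -0.0, 0.01, -3.9, -16.0, -1.0, 0]
[0.01, -0.0, 0.01, -5.0, -19.4, -1.0, 0]
[0.01, -0.0, 0.01, -5.8, -22.5, -1.0, 0]
[0.01, -0.0, 0.01, -6.6, -25.7, -1.0, 0]
[0.01, -0.0, 0.01, -7.2, -28.9, -1.0, 0]
[0.01, -0.0, 0.01, -7.8, -32.1, -1.0, 0]
[0.01, -0.0, 0.01, -8.1, -35.4, -1.0, 0]
```

>>> {"name": "servo_tool", "arguments": {
  "motion": [
    [[0,0,0,0,-1,0,0],[0,0,0,0,-2,0,0],[0,0,0,-0.5,-3,0,0],[0,0,0,-0.5,-4,0,0],[0,0,0,-1,-5,0,0],[0,0,0,-1,-6,0,0],[0,0,0,-1.5,-7,0,0],[0,0,0,-1.5,-8,0,0],[0,0,0,-2,-9,0,0],[0,0,0,-2,-10,0,0]]
  ]
}}

```text
clock: 6.1
tcp_pos: [494.0, 10.4, 78.0]
orientation: [3.128, -0.289, -0.001]
ft_force: [-1.9, -3.7, 3.7]
gripper_width: 0.5
```

>>> {"name": "servo_tool", "arguments": {
  "motion": [
    [[0,0,0,0,-0.6,0,0],[0,0,0,0,-1.2,0,0],[0,0,0,-0.5,-1.8,0,0],[0,0,0,-0.5,-2.4,0,0],[0,0,0,-0.5,-3,0,0]]
  ]
}}

```text
clock: 6.6
tcp_pos: [494.1, 13.4, 78.0]
orientation: [3.128, -0.289, -0.002]
ft_force: [-1.5, -5.3, 2.7]
gripper_width: -0.3
```

>>> {"name": "servo_tool", "arguments": {
  "motion": [
    [[0,0,0,0,-0.6,0,0],[0,0,0,0,-1.2,0,0],[0,0,0,0,-1.8,0,0]]
  ]
}}

```text
clock: 6.9
tcp_pos: [494.2, 15.2, 77.9]
orientation: [3.128, -0.289, -0.002]
ft_force: [-2.7, -5.0, 3.2]
gripper_width: -0.4
```

>>> {"name": "servo_tool", "arguments": {
  "motion": [
    [[0,0,0,0,-0.5,0,0],[0,0,0,0,-1,0,0],[0,0,0,0,-1.5,0,0]]
  ]
}}

```text
clock: 7.2
tcp_pos: [494.3, 16.7, 77.9]
orientation: [3.128, -0.289, -0.003]
ft_force: [-2.8, -4.4, 3.6]
gripper_width: 0.2
```

>>> {"name": "servo_tool", "arguments": {
  "motion": [
    [[0,0,0,0,-0.5,0,0],[0,0,0,0,-1,0,0]]
  ]
}}

```text
clock: 7.4
tcp_pos: [494.4, 17.6, 77.9]
orientation: [3.128, -0.289, -0.003]
ft_force: [-3.1, -5.9, 3.2]
gripper_width: 0.0
```

>>> {"name": "servo_tool", "arguments": {
  "motion": [
    [[0,0,0,0,-0.5,0,0],[0,0,0,0,-1,0,0]]
  ]
}}

```text
clock: 7.6
tcp_pos: [494.5, 18.5, 77.8]
orientation: [3.128, -0.29, -0.003]
ft_force: [-1.5, -5.5, 3.2]
gripper_width: -0.2
```

>>> {"name": "servo_tool", "arguments": {
  "motion": [
    [[0,0,0,0,-0.5,0,0],[0,0,0,0,-1,0,0]]
  ]
}}

```text
clock: 7.8
tcp_pos: [494.6, 19.4, 77.8]
orientation: [3.127, -0.29, -0.004]
ft_force: [-2.6, -5.8, 3.5]
gripper_width: 0.1
```

>>> {"name": "servo_tool", "arguments": {
  "motion": [
    [[0,0,0,0,-0.5,0,0],[0,0,0,0,-1,0,0]]
  ]
}}

```text
clock: 8.0
tcp_pos: [494.7, 20.4, 77.7]
orientation: [3.127, -0.29, -0.004]
ft_force: [-2.6, -5.6, 3.1]
gripper_width: 0.2
```

>>> {"name": "servo_tool", "arguments": {
  "motion": [
    [[0,0,0,0,-0.5,0,0],[0,0,0,0,-1,0,0]]
  ]
}}

```text
clock: 8.2
tcp_pos: [494.8, 21.3, 77.7]
orientation: [3.127, -0.29, -0.004]
ft_force: [-3.7, -4.9, 3.2]
gripper_width: -0.0
```

>>> {"name": "servo_tool", "arguments": {
  "motion": [
    [[0,0,0,0,-0.5,0,0],[0,0,0,0,-1,0,0]]
  ]
}}

```text
clock: 8.4
tcp_pos: [494.9, 22.3, 77.7]
orientation: [3.127, -0.29, -0.005]
ft_force: [-2.9, -4.6, 3.2]
gripper_width: -0.2
```

>>> {"name": "servo_tool", "arguments": {
  "motion": [
    [[0,0,0,0,-0.5,0,0],[0,0,0,0,-1,0,0]]
  ]
}}

```text
clock: 8.6
tcp_pos: [495.0, 23.3, 77.7]
orientation: [3.127, -0.29, -0.005]
ft_force: [-3.0, -5.2, 3.4]
gripper_width: -0.0
```

>>> {"name": "servo_tool", "arguments": {
  "motion": [
    [[0,0,0,0,-0.5,0,0],[0,0,0,0,-1,0,0]]
  ]
}}

```text
clock: 8.8
tcp_pos: [495.2, 24.3, 77.7]
orientation: [3.127, -0.29, -0.005]
ft_force: [-4.2, -4.9, 3.4]
gripper_width: 0.1
```

>>> {"name": "servo_tool", "arguments": {
  "motion": [
    [[0,0,0,0,-0.5,0,0],[0,0,0,0,-1,0,0]]
  ]
}}

```text
clock: 9.0
tcp_pos: [495.3, 25.1, 77.6]
orientation: [3.127, -0.29, -0.005]
ft_force: [-3.1, -5.9, 3.5]
gripper_width: 0.1
```

>>> {"name": "servo_tool", "arguments": {
  "motion": [
    [[0,0,0,0,-0.5,0,0],[0,0,0,0,-1,0,0]]
  ]
}}

```text
clock: 9.2
tcp_pos: [495.3, 25.2, 77.7]
orientation: [3.126, -0.291, -0.006]
ft_force: [-3.8, -7.7, 4.4]
gripper_width: -0.5
```

>>> {"name": "servo_tool", "arguments": {
  "motion": [
    [[0,0,0,0,-0.5,0,0],[0,0,0,0,-1,0,0]]
  ]
}}

```text
clock: 9.4
tcp_pos: [495.3, 25.4, 77.6]
orientation: [3.125, -0.291, -0.007]
ft_force: [-4.3, -9.4, 5.3]
gripper_width: -0.1
```

>>> {"name": "servo_tool", "arguments": {
  "motion": [
    [[0,0,0,0,-0.5,0,0],[0,0,0,0,-0.5,0,0]]
  ]
}}

```text
clock: 9.6
tcp_pos: [495.3, 25.4, 77.7]
orientation: [3.124, -0.292, -0.007]
ft_force: [-4.1, -9.9, 5.7]
gripper_width: -0.3
```

>>> {"name": "servo_tool", "arguments": {
  "motion": [
    [[0,0,0,0,-0.5,-0.5,0],[0,0,0,0,-1,-1,0],[0,0,0,0,-1.5,-1.5,0]]
  ]
}}

```text
clock: 9.9
tcp_pos: [495.1, 25.5, 78.2]
orientation: [3.123, -0.293, -0.008]
ft_force: [-1.3, -13.2, -4.4]
gripper_width: 0.0
```

>>> {"name": "servo_tool", "arguments": {
  "motion": [
    [[0,0,0,0,-0.4,0,0],[0,0,0,0,-0.4,0,0]]
  ]
}}

```text
clock: 10.1
tcp_pos: [495.2, 25.6, 78.1]
orientation: [3.122, -0.294, -0.009]
ft_force: [-2.3, -13.3, -2.2]
gripper_width: 0.1
```

>>> {"name": "servo_tool", "arguments": {
  "motion": [
    [[0,0,0,0,-0.4,0,0],[0,0,0,0,-0.8,0,0],[0,0,0,0,-0.8,0,0]]
  ]
}}

```text
clock: 10.4
tcp_pos: [495.2, 25.6, 78.0]
orientation: [3.121, -0.294, -0.009]
ft_force: [-2.3, -14.3, -1.2]
gripper_width: 0.5
```

>>> {"name": "servo_tool", "arguments": {
  "motion": [
    [[0,0,0,0,-0.3,0,0],[0,0,0,0,-0.3,0,0]]
  ]
}}

```text
clock: 10.6
tcp_pos: [495.2, 25.6, 78.1]
orientation: [3.121, -0.295, -0.009]
ft_force: [-1.9, -15.3, -2.8]
gripper_width: 0.3
```

>>> {"name": "servo_tool", "arguments": {
  "motion": [
    [[0,0,0,0,-0.2,0,0],[0,0,0,0,-0.2,0,0],[0,0,0,0,-0.2,0,0],[0,0,0,0,-0.2,0,0],[0,0,0,0,-0.2,0,0],[0,0,0,0,-0.2,0,0]]
  ]
}}

```text
clock: 11.2
tcp_pos: [495.2, 25.7, 78.1]
orientation: [3.121, -0.295, -0.009]
ft_force: [-3.4, -15.9, -1.2]
gripper_width: 0.1
```

>>> {"name": "servo_tool", "arguments": {
  "motion": [
    [[0,0,0,0,0,0,0],[0,0,0,0,0,0,0],[0,0,0,0,0,0,0],[0,0,0,0,0,0,0],[0,0,0,0,0,0,0],[0,0,0,0,0,0,0],[0,0,0,0,0,0,0]]
  ]
}}

```text
clock: 11.9
tcp_pos: [495.2, 25.7, 78.0]
orientation: [3.121, -0.295, -0.009]
ft_force: [-1.2, -16.7, -1.1]
gripper_width: 0.1
```

>>> {"name": "servo_tool", "arguments": {
  "motion": [
    [[0,0,0,0,2,0,0],[0,0,0,0,4,0,0],[0,0,0,0,8,0,0],[0,0,0,0,14,0,0],[0,0,0,0,24,0,0],[0,0,0,0,40,-20,0],[0,0,0,0,70,-60,0],[0,0,0,0,110,-100,0],[0,0,0,0,150,-120,40],[0,0,0,0,200,-120,85]]
  ]
}}

```text
clock: 12.9
tcp_pos: [463.9, -165.7, 203.9]
orientation: [3.128, -0.285, 0.015]
ft_force: [1.0, -0.3, 1.2]
gripper_width: 28.3
```

Run:
```python
from h import *
import pickle
a=env.capture('side');b=env.capture('top')
pickle.dump((a,b),open("c1.pkl","wb"))
go([(516,-271,190,43)],85)
f=lambda c,x,y:cv2.resize(c['frame'][y:y+50,x:x+67,::-1],None,fx=6,fy=6,interpolation=cv2.INTER_CUBIC)[:,:400]
cv2.imwrite('pics/p3.png',np.hstack([f(b,200,180),f(a,220,180)]))
```

```text
t 13.0 tcp [ 460.  -172.1  201. ] psi -11.25 F [-0.1  0.2 -0.2]
[0.04, -0.02, -9.04, 74.2, 86.0, 11.5, 85]
```

View pics/p3.png

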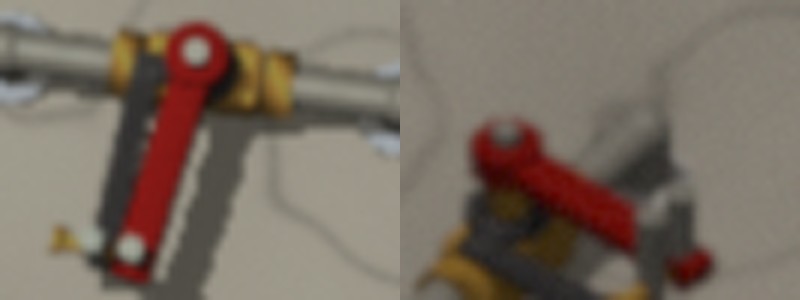

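The lever is shut on the screw. In the top crop the pin top is at (131,248) and the post top at (95,239). Next I'll measure both and refit the cap.

```bash
sed -i 's/>140)&(h\[:,:,2\]>40)/>110)\&(h[:,:,2]>25)/; s/>23)&(h\[:,:,0\]<33)/>21)\&(h[:,:,0]<36)/' h.py
python3 - <<'E'
from h import *
import pickle
a,b=pickle.load(open("c1.pkl","rb")); a0,b0=pickle.load(open("c0.pkl","rb"))
g=lambda c,x,y:cv2.cvtColor(c["frame"],cv2.COLOR_RGB2GRAY).astype(float)
sat=lambda c:cv2.cvtColor(c["frame"],cv2.COLOR_RGB2HSV)
G=g(b,0,0)
print(G[217:224,211:227].astype(int))
px=lambda u,v,x0,y0:(x0+(u+.5)/6-.5,y0+(v+.5)/6-.5)
P={}
for n,u,v in(("hub",196,50),("pin",131,248),("post",95,239)):
    q=px(u,v,200,180); P[n]=atz(b,*q,90 if n=="hub" else 115); print(n,np.round(q,2),np.round(P[n],1))
for n,u,v in(("hub",108,130),("pin",282,185),("post",253,203)):
    q=px(u,v,220,180); print("side",n,np.round(atz(a,*q,90 if n=="hub" else 115),1), "pred-obs px",np.round(proj(a,P[n])-q,2))
d=P["pin"]-P["hub"];e=P["post"]-P["pin"]
print("lever",np.hypot(*d[:2]),np.degrees(np.arctan2(d[1],d[0])),"gap",np.hypot(*e[:2]),np.degrees(np.arctan2(e[1],e[0])),"mid",(P["pin"]+P["post"])/2)
for c in([a0],[b0],[b]): print(fitcap(c,(516,-271,.75),0))
E
```

```text
[[142 150 154 152 135  88  56  50  49  53  55  57  57  55  54  53]
 [125 146 155 158 149 118  76  52  50  63  81  72  61  55  55  54]
 [124 142 156 161 159 139  87  54  64 101 126 118  93  62  52  54]
 [123 134 150 159 157 134  77  52  87 139 156 151 123  68  53  67]
 [118 124 128 135 132 109  58  52  97 151 160 157 129  64  48  84]
 [135 134 118 101  79  64  46  48  78 127 146 145 108  44  43  94]
 [149 148 135 100  58  42  37  37  44  75 104 103  67  37  55 106]]
hub [232.25 187.92] [576.8  25.4  90. ]
pin [221.42 220.92] [479.6  53.3 115. ]
post [215.42 219.42] [483.8  69.9 115. ]
side hub [576.5  22.9  90. ] pred-obs px [-0.61  0.51]
side pin [480.8  50.9 115. ] pred-obs px [-0.   0.7]
side post [485.7  66.3 115. ] pred-obs px [0.04 1.09]
lever 101.14270967937699 164.01990357161608 gap 17.16764902770054 75.8333257414775 mid [481.68152656  61.59392267 115.        ]
comp [295 159  19  23 360] [304.44618842 169.86942541]
(array([ 5.16493335e+02, -2.68944914e+02,  4.64930430e-01]), np.float64(0.1267211328976035))
comp [325 203  18  19 214] [333.81140083 211.56260131]
(array([ 516.13543336, -272.44021246,    0.68796702]), np.float64(0.13293018141836174))
comp [244 190   4   6  11] [333.81140083 211.56260131]
(array([ 521.57604595, -259.53506516,    0.69964474]), np.float64(22.597147950089127))
```

```bash
cat > fit2.py <<'E'
from h import *
import pickle
def joint(a,b,p0,z0,ms=None):
    M=[]
    for c in(a,b):
        n,l,st,ce=cv2.connectedComponentsWithStats(ymask(c)); q=proj(c,[p0[0],p0[1],z0+31])
        k=min((i for i in range(1,n) if st[i,4]>60),key=lambda i:np.linalg.norm(ce[i]-q)); M.append(cv2.GaussianBlur((l==k)*1.,(0,0),.7)); print(st[k])
    def f(p):
        t=0
        for c,m,o in zip((a,b),M,(p[3:5],(0,0))):
            s=cv2.warpAffine(cv2.GaussianBlur(sil(c,p[:3],z0),(0,0),.7),np.float32([[1,0,o[0]],[0,1,o[1]]]),(512,384)); t+=((s-m)**2).sum()
        return t
    x0=np.array([*p0,0,0]); sx=np.vstack([x0,x0+np.diag([6,6,.2,1,1])])
    r=minimize(f,x0,method='Nelder-Mead',options=dict(initial_simplex=sx,maxfev=500)); return r.x,r.fun
if __name__=="__main__":
    a,b=pickle.load(open("c0.pkl","rb"))
    for y in(.5,.75): print(joint(a,b,(516,-271,y),0))
E
python3 fit2.py
```

```text
[295 159  19  23 360]
[325 203  18  19 214]
(array([ 5.15696540e+02, -2.71991710e+02,  6.18876813e-01, -5.21633069e-01,
        1.49688122e-01]), np.float64(23.086987864114327))
[295 159  19  23 360]
[325 203  18  19 214]
(array([ 5.17673346e+02, -2.72007613e+02,  6.85057202e-01,  2.32593731e-01,
        2.10412499e-01]), np.float64(24.862007801450346))
```

Run:
```python
from h import *
import pickle
a,b=pickle.load(open("c0.pkl","rb"))
for c,hl,n in((a,(85,97),"side"),(b,(80,97),"top")):
    h=cv2.cvtColor(c["frame"],cv2.COLOR_RGB2HSV); m=((h[:,:,0]>80)&(h[:,:,0]<100)&(h[:,:,1]>120)).astype(np.uint8)
    k=cv2.connectedComponentsWithStats(m); print(n,[(s.tolist(),ce.round(1).tolist()) for s,ce in zip(k[2],k[3]) if 60<s[4]<5000])
print("side base",atz(a,446/1.5625,238/1.5625,15), "top",atz(b,580/1.5625,266/1.5625,130))
go([(516.5,-272,130,38),(516.5,-272,45,38)],50)
```

```text
side [([277, 121, 18, 16, 237], [285.4, 128.9]), ([277, 150, 17, 8, 88], [285.0, 153.8])]
top [([361, 160, 16, 21, 197], [367.7, 170.7])]
side base [ 619.08505953 -359.77162549   15.        ] top [ 618.13916376 -362.17080516  130.        ]
t 13.0 tcp [ 460.  -172.1  201. ] psi -11.25 F [-0.1  0.2 -0.2]
[0.04, -0.02, -8.21, 74.6, 86.7, 71.5, 50]
[0.04, -0.02, -8.21, 74.4, 86.4, 156.5, 50]
```

>>> {"name": "servo_tool", "arguments": {
  "motion": [
    [[0,0,-4,37,43,30,60],[0,0,-8.2,74.5,86.5,71,60],[0,0,-8.2,74.5,86.5,71,60],[0,0,-8.2,74.5,86.5,71,60],[0,0,-8.2,74.5,86.5,71,60],[0,0,-8.2,74.5,86.5,71,60],[0,0,-8.2,74.5,86.5,71,60]]
  ]
}}

```text
clock: 13.7
tcp_pos: [518.8, -262.8, 128.3]
orientation: [-2.964, -1.039, -0.001]
ft_force: [-0.3, -0.5, 0.5]
gripper_width: 60.2
```

Run:
```python
from h import *
go([(516.5,-272,45,38)],60)
```

```text
t 13.7 tcp [ 518.8 -262.8  128.3] psi 38.63 F [-0.3 -0.5  0.5]
[-0.01, -0.01, 0.1, -7.6, 5.8, 83.3, 60]
```

>>> {"name": "servo_tool", "arguments": {
  "motion": [
    [[0,0,0,-4,3,20,60],[0,0,0,-7.5,6,40,60],[0,0,0,-7.5,6,40,60]]
  ]
}}

```text
clock: 14.0
tcp_pos: [514.6, -272.3, 86.3]
orientation: [-2.963, -1.034, 0.006]
ft_force: [-0.9, -0.2, 0.4]
gripper_width: 59.6
```

Run:
```python
from h import *
go([(516.5,-272,45,38)],60)
```

```text
t 14.0 tcp [ 514.6 -272.3   86.3] psi 38.47 F [-0.9 -0.2  0.4]
[-0.04, 0.02, 0.08, 1.8, 1.1, 41.3, 60]
```

>>> {"name": "servo_tool", "arguments": {
  "motion": [
    [[0,0,0,1.5,1,20,60],[0,0,0,1.5,1,36,60],[0,0,0,1.5,1,41,60],[0,0,0,1.5,1,41,60],[0,0,0,1.5,1,41,20],[0,0,0,1.5,1,41,15],[0,0,0,1.5,1,41,15],[0,0,0,1.5,1,41,15],[0,0,0,1.5,1,41,15],[0,0,0,1.5,1,41,15]]
  ],
  "force": 35
}}

```text
clock: 15.0
tcp_pos: [518.9, -272.7, 48.6]
orientation: [2.964, 1.038, 0.002]
ft_force: [-0.8, 0.4, 6.4]
gripper_width: 23.3
```

>>> {"name": "servo_tool", "arguments": {
  "motion": [
    [[0,0,0,0,0,-5,15],[0,0,0,0,0,-20,15],[0,0,0,0,0,-50,15],[0,0,0,0,0,-90,15],[0,0,0,0,0,-120,15],[0,0,0,0,0,-120,15]]
  ]
}}

```text
clock: 15.6
tcp_pos: [521.4, -273.7, 173.4]
orientation: [2.958, 1.036, 0.012]
ft_force: [0.9, 0.3, -1.2]
gripper_width: 23.3
```

Run:
```python
from h import *
import pickle
a=env.capture('side');b=env.capture('top')
pickle.dump((a,b),open("c2.pkl","wb"))
s=env.get_state();p=s["tcp_pos"]; print(np.round(p,1),s["gripper_width"],np.round(s["ft_force"],1))
q=proj(a,p).astype(int);r=proj(b,p).astype(int);print(q,r)
f=lambda c,q:cv2.resize(c['frame'][q[1]-25:q[1]+25,q[0]-33:q[0]+33,::-1],(396,300),interpolation=cv2.INTER_CUBIC)
cv2.imwrite('pics/p4.png',np.hstack([f(b,r),f(a,q)]))
```

```text
[ 518.5 -272.7  168.9] 23.165579596310724 [ 0.5  0.3 -1.1]
[306 128] [342 203]
```

View pics/p4.png

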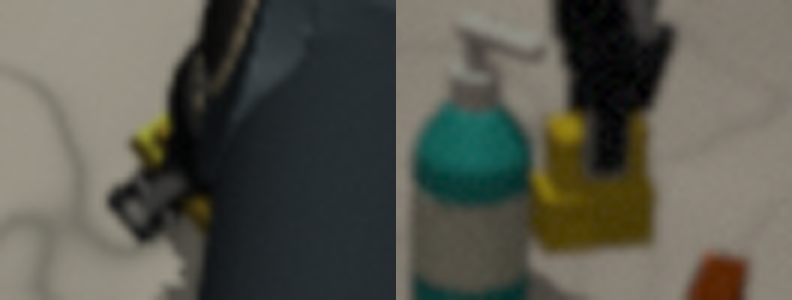

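The cap is gripped upright with its fingers just above the shoulder, at side crop (608,175). Now I'll measure its offset along the tool x axis.

```bash
cat > held.py <<'E'
from h import *
import pickle
def held(c,offs=((0,0),)):
    s=env.get_state();p=s["tcp_pos"];M=R.from_rotvec(s["orientation"]).as_matrix();psi=np.arctan2(M[1,0],M[0,0])
    q=proj(c,[p[0],p[1],p[2]-20])
    n,l,st,ce=cv2.connectedComponentsWithStats(ymask(c)); m=np.zeros((384,512))
    for i in range(1,n):
        if st[i,4]>8 and np.linalg.norm(ce[i]-q)<18: m[l==i]=1
    g=c["frame"].max(2); valid=1.-((g<35)&(m==0))   # drop dark gripper pixels
    B=lambda x:cv2.GaussianBlur(x,(0,0),.7)
    for o in offs:
        def f(v):
            x,y=p[:2]+v[0]*M[:2,0]; S=sil(c,(x,y,psi),p[2]-48.6+v[1]); S=cv2.warpAffine(S,np.float32([[1,0,o[0]],[0,1,o[1]]]),(512,384))
            return (valid*(B(S)-B(m))**2).sum()
        r=minimize(f,[0,0],method='Nelder-Mead',options=dict(initial_simplex=[[0,0],[6,0],[0,6]])); print(o,"s,dz",np.round(r.x,2),round(r.fun,1),m.sum(),"psi",np.degrees(psi))
if __name__=="__main__":
    a,b=pickle.load(open("c2.pkl","rb")); held(a,((0,0),(0,-.8),(0,-.4),(.4,0),(-.4,0))); held(b)
    go([(470,-120,215,60),(481.7,61.6,215,76)],15)
E
python3 held.py
```

```text
(0, 0) s,dz [3.04 6.37] 35.6 333.0 psi 38.62004015497446
(0, -0.8) s,dz [2.7 3.2] 35.7 333.0 psi 38.62004015497446
(0, -0.4) s,dz [2.84 4.72] 35.4 333.0 psi 38.62004015497446
(0.4, 0) s,dz [4.37 6.61] 34.8 333.0 psi 38.62004015497446
(-0.4, 0) s,dz [2.08 6.26] 35.0 333.0 psi 38.62004015497446
(0, 0) s,dz [0.54 2.59] 30.7 62.0 psi 38.62004015497446
t 15.7 tcp [ 518.5 -272.7  168.9] psi 38.62 F [ 0.5  0.3 -1.1]
[0.02, -0.0, -3.56, 57.4, -149.5, -46.4, 15]
[0.02, -0.0, -6.23, 179.9, -284.0, -46.6, 15]
```

>>> {"name": "servo_tool", "arguments": {
  "motion": [
    [[0,0,0,10,-10,-20,15],[0,0,-1,30,-50,-25,15],[0,0,-2,60,-100,-25,15],[0,0,-3,90,-145,-25,15],[0,0,-4,120,-190,-25,15],[0,0,-5,150,-235,-25,15],[0,0,-6,172,-270,-25,15],[0,0,-6.6,180,-284,-25,15],[0,0,-6.6,180,-284,-25,15],[0,0,-6.6,180,-284,-25,15]]
  ]
}}

```text
clock: 16.7
tcp_pos: [480.8, 61.6, 191.6]
orientation: [-2.436, -1.982, 0.004]
ft_force: [-0.1, -0.7, -1.1]
gripper_width: 23.2
```

>>> {"name": "servo_tool", "arguments": {
  "motion": [
    [[0,0,0,0,0,0,15],[0,0,0,0,0,0,15],[0,0,0,0,0,0,15]]
  ]
}}

```text
clock: 17.0
tcp_pos: [481.8, 60.5, 192.3]
orientation: [-2.44, -1.979, 0.001]
ft_force: [0.9, -0.4, -0.8]
gripper_width: 23.4
```

Run:
```python
from h import *
go([(482.3,61,172,78.5)],15)
```

```text
t 17.0 tcp [481.8  60.5 192.3] psi 78.09 F [ 0.9 -0.4 -0.8]
[-0.0, 0.0, -0.07, 0.6, 0.4, 20.3, 15]
```

>>> {"name": "servo_tool", "arguments": {
  "motion": [
    [[0,0,0,0.5,0.5,10,15],[0,0,0,0.5,0.5,19,15],[0,0,0,0.5,0.5,19,15],[0,0,0,0.5,0.5,19,15],[0,0,0,0.5,0.5,19,15]]
  ]
}}

```text
clock: 17.5
tcp_pos: [482.4, 62.2, 173.7]
orientation: [2.437, 1.982, 0.0]
ft_force: [0.1, 0.7, -0.5]
gripper_width: 22.8
```

```bash
cat > ov.py <<'E'
from held import *
import sys
a=env.capture('side'); s=env.get_state();p=s["tcp_pos"]; print(np.round(p,1))
held(a,((0,0),(0,-.8)))
M=R.from_rotvec(s["orientation"]).as_matrix();psi=np.arctan2(M[1,0],M[0,0])
q=proj(a,[p[0],p[1],120]).astype(int);x,y=q[0]-33,q[1]-25;S=12
im=cv2.resize(a["frame"][y:y+50,x:x+66,::-1],None,fx=S,fy=S,interpolation=cv2.INTER_CUBIC)
T=lambda P:tuple(int(t) for t in ((proj(a,P)+.5-[x,y])*S))
for B in boxes(p[0],p[1],psi,p[2]-48.6):
    for i in range(8):
        for j in range(i):
            if bin(i^j).count('1')==1: cv2.line(im,T(B[i]),T(B[j]),(255,0,255),1)
for P in((480.6,52.6),(483.6,70)):
    for z in(115,85): cv2.polylines(im,[np.array([T([P[0]+6*np.cos(t),P[1]+6*np.sin(t),z]) for t in np.arange(0,6.3,.3)])],True,(255,255,0),1)
cv2.imwrite("pics/"+sys.argv[1],im)
E
python3 ov.py p5.png
```

```text
[482.5  62.2 173.8]
(0, 0) s,dz [-2.48 -1.1 ] 59.7 460.0 psi 78.23431797857103
(0, -0.8) s,dz [-1.6  -2.85] 59.0 460.0 psi 78.23431797857103
```

View pics/p5.png

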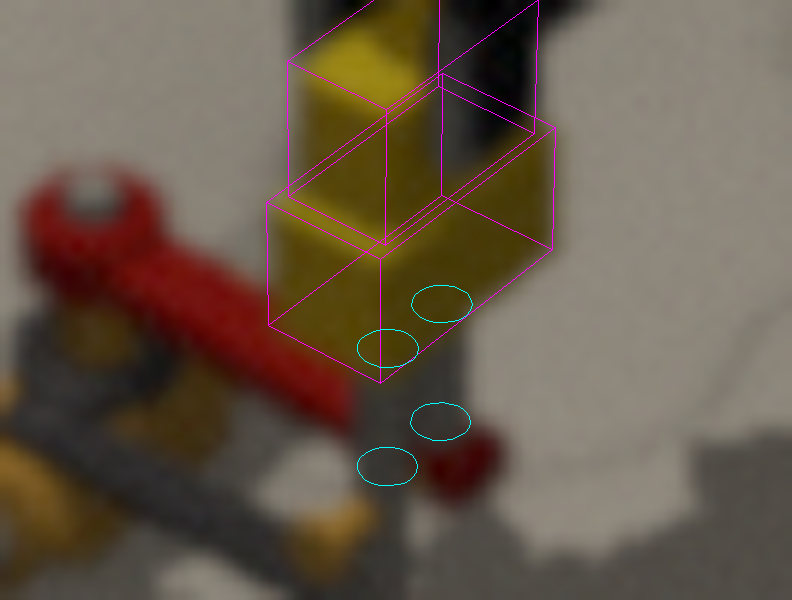

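The cap appears about 2 mm back along its long axis. Sideways it lines up with the pin and post to within about 1 mm. I'll start lowering it gently.

>>> {"name": "servo_tool", "arguments": {
  "motion": [
    [[0,0,0,0.5,0,3,15],[0,0,0,1,0,6,15],[0,0,0,1,0,8,15],[0,0,0,1,0,10,15],[0,0,0,1,0,11.5,15],[0,0,0,1,0,13,15],[0,0,0,1,0,13,15]]
  ]
}}

```text
clock: 18.25
tcp_pos: [482.4, 63.0, 160.4]
orientation: [-2.437, -1.982, 0.0]
ft_force: [-0.6, -0.7, -1.3]
gripper_width: 23.5
```

>>> {"name": "servo_tool", "arguments": {
  "motion": [
    [[0,0,0,0,0,1,15],[0,0,0,0,0,2,15],[0,0,0,0,0,3,15],[0,0,0,0,0,3,15]]
  ]
}}

```text
clock: 18.65
tcp_pos: [482.4, 63.1, 157.5]
orientation: [-2.437, -1.982, 0.0]
ft_force: [-0.3, 0.1, -1.3]
gripper_width: 23.4
```

>>> {"name": "servo_tool", "arguments": {
  "motion": [
    [[0,0,0,0,0,2,15],[0,0,0,0,0,4,15],[0,0,0,0,0,6,15],[0,0,0,0,0,8,15],[0,0,0,0,0,9.5,15],[0,0,0,0,0,11,15],[0,0,0,0,0,11,15]]
  ]
}}

```text
clock: 19.35
tcp_pos: [482.4, 63.1, 146.4]
orientation: [-2.437, -1.982, 0.0]
ft_force: [-1.0, 0.4, -0.8]
gripper_width: 23.4
```

>>> {"name": "servo_tool", "arguments": {
  "motion": [
    [[0,0,0,0,0,0.7,15],[0,0,0,0,0,1.4,15],[0,0,0,0,0,2,15],[0,0,0,0,0,2,15]]
  ]
}}

```text
clock: 19.75
tcp_pos: [482.5, 63.1, 144.5]
orientation: [2.437, 1.982, -0.0]
ft_force: [-0.3, -0.5, -1.2]
gripper_width: 23.2
```

>>> {"name": "servo_tool", "arguments": {
  "motion": [
    [[0,0,0,0,0,0.7,15],[0,0,0,0,0,1.4,15],[0,0,0,0,0,2,15],[0,0,0,0,0,2,15]]
  ]
}}

```text
clock: 20.15
tcp_pos: [482.4, 63.1, 142.5]
orientation: [-2.437, -1.982, 0.0]
ft_force: [0.5, -0.5, -0.4]
gripper_width: 23.5
```

>>> {"name": "servo_tool", "arguments": {
  "motion": [
    [[0,0,0,0,0,0.5,15],[0,0,0,0,0,1,15],[0,0,0,0,0,1,15]]
  ]
}}

```text
clock: 20.45
tcp_pos: [482.5, 63.1, 141.6]
orientation: [2.437, 1.982, 0.0]
ft_force: [-0.3, -0.1, -0.0]
gripper_width: 23.5
```

>>> {"name": "servo_tool", "arguments": {
  "motion": [
    [[0,0,0,0,0,0.5,15],[0,0,0,0,0,1,15],[0,0,0,0,0,1,15]]
  ]
}}

```text
clock: 20.75
tcp_pos: [482.6, 63.1, 141.5]
orientation: [2.437, 1.981, -0.001]
ft_force: [-2.8, -1.4, 7.4]
gripper_width: 23.2
```

Contact came at TCP z 141.5, exactly the height expected for fully home. I'll unload and release.

>>> {"name": "servo_tool", "arguments": {
  "motion": [
    [[0,0,0,0,0,-0.8,15],[0,0,0,0,0,-0.8,30],[0,0,0,0,0,-0.8,45],[0,0,0,0,0,-0.8,50],[0,0,0,0,0,-0.8,50],[0,0,0,0,0,-15,50],[0,0,0,0,0,-50,50],[0,0,0,0,0,-100,50],[0,0,0,0,0,-120,50],[0,0,0,0,0,-120,50]]
  ]
}}

```text
clock: 21.75
tcp_pos: [484.5, 63.7, 264.1]
orientation: [2.434, 1.979, 0.009]
ft_force: [0.7, -0.6, -0.1]
gripper_width: 50.1
```

>>> {"name": "servo_tool", "arguments": {
  "motion": [
    [[0,0,0,-50,0,0,50],[0,0,0,-100,0,0,50],[0,0,0,-150,0,0,50],[0,0,0,-200,0,0,50],[0,0,0,-240,0,0,50],[0,0,0,-240,0,0,50],[0,0,0,-240,0,0,50]]
  ]
}}

```text
clock: 22.45
tcp_pos: [432.7, -172.3, 259.4]
orientation: [-2.438, -1.978, 0.001]
ft_force: [0.1, 0.6, -0.5]
gripper_width: 50.2
```

Run:
```python
from h import *
from fit2 import joint
a=env.capture('side');b=env.capture('top')
print(joint(a,b,(482,61,1.37),93))
f=lambda c,x,y:cv2.resize(c['frame'][y:y+75,x:x+100,::-1],None,fx=4,fy=4,interpolation=cv2.INTER_CUBIC)
cv2.imwrite('pics/p6.png',np.vstack([np.hstack([f(b,190,170),f(a,200,160)]),np.hstack([cv2.resize(c['frame'][:,:,::-1],(400,300)) for c in(b,a)])]))
```

```text
[253 195  23  34 536]
[208 214  21  14 214]
(array([ 4.82263711e+02,  6.23583516e+01,  1.45906114e+00, -2.61074538e-01,
        3.90130409e-01]), np.float64(27.639381965010507))
```

View pics/p6.png

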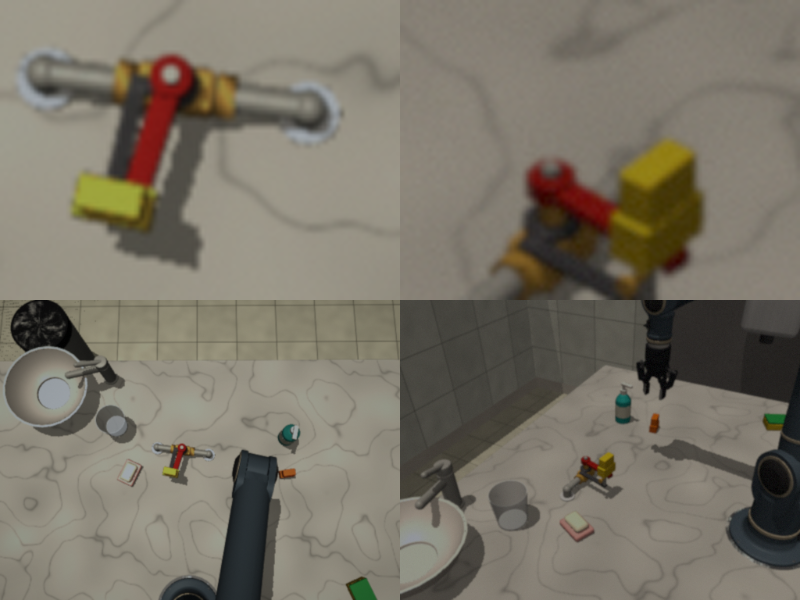

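The picture shows the cap upright over both the pin and the post, at top crop (113,200) and side crop (655,205). The lever is shut, the gripper is clear and the bystanders haven't moved.

```bash
python3 -c "
from rig import env
print(env.get_state()['clock'],env.close_job())"
```

```text
the job is handed in; nothing more can be done
22.55 None
```

The tap is out of service: the red lever is shut against the stop screw and the yellow cap is fully home over the pin and post. I handed the job in at 22.6 s of the 72 s allowed.

- **Lever:** I pushed it clockwise with the closed fingers until it met the screw. I then pressed its outer half at about 16 N for 1.3 s. The highest wrist reading I saw was 16.8 N; readings come only at the end of each move.
- **Cap:** It slid down over the pin and post without resistance. It seated at exactly the height expected for fully home, with about 8 N on it, and I let go.
- **Last pictures:** The cap stands upright over the pin and post, the lever is shut, and the gripper is clear. The soap dish, bottle and tub look unmoved. A fit to the final images puts the cap within about 1.5 mm of the midpoint I was aiming for.
- **Disagreements:** The two cameras differed by about 2–3 mm. The cap's turn was also uncertain by about 5°: the final fit gave 84°, while the gripper had set it at about 78°.

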